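# Put the cutter tub away in the cupboard with the safety catch

### The arm

A 7-joint arm with a two-finger parallel gripper is mounted at the origin on the work surface. World frame = base frame: x ahead of the robot, y to its left, z up, the work surface at z = 0. Lengths are in m, angles in rad, forces in N, time in s.
With the tool pointing down it reaches from about 0.35 to 0.9 m from the base axis. Payload 19.9 kg.
Tool frame: the origin (TCP) lies midway between the tips of the shut fingers; the grasp point (between the pads) lies 19 mm behind it (pinch_z is the distance from the TCP to the grasp point, in m); y points along the fingers, z is the direction in which the jaws open and shut, and the axes are right-handed (so a half turn about y gives the same grasp; the last joint's range is limited). The gripper opens to 85 mm and grips with 20 to 120 N. Pads are 22 mm wide; open, the fingers measure 114 mm over their backs; the gripper's body (76 mm by 85 mm) begins 54 mm behind the grasp point. The pads swing forward as they close: fully open they stand 13 mm farther back than shut.
Start: joints at [-1.312, 0.417, -0.01, 1.614, 0.005, 1.111, -0.053], TCP at [0.185, 0.597, 0.231] pointing down, gripper open.
Joint ranges: [-2.81, 2.81], [-0.39, 2.02], [-1.27, 1.25], [0.06, 2.57], [-1.19, 4.33], [0.19, 2], [-2.82, 2.82]. Speed limits (rad/s): [1.89, 1.89, 2.39, 2.39, 3.01, 3.01, 3.01].

### API

Orientations are given as a rotation vector (axis times angle).
In Python, from station import * gives the robot as it stands. Calls block until the motion is done:
- move_pose(position, orientation): joint-space move of the TCP to a pose.
- line_to(position, speed=0.15, ori=None): straight line of the TCP; ori=None keeps the orientation; speed is the mean speed in m/s.
- move_joints(angles): joint-space move.
- ungrasp() and grasp(): open the fingers fully, or close them until they stop; the grip force is fixed at half the most.
- sleep(seconds).
- solve_ik(position, orientation): joint angles nearest the present ones, or None.
- observe(): the state.
- snapshot(name): name is "side" or "top" or "wrist"; returns the picture (420x560x3 uint8, blue, green, red); there is no depth.
- get_calibration(name): a dict with "fx", "fy", "cx", "cy" (pixels), "k1" (the pictures are not rectified: a ray, as slopes to the right and down, at radius r is drawn at 1 + k1 r^2 times it, then the intrinsics apply), "rvec" (rotation vector, rad) and "tvec" (3), from world to camera coordinates, as OpenCV has them. Camera axes: x right, y down, z forward; pixel columns grow to the right and rows downward; lengths in m; the calibration is good to about 2 mm. A picture is of the moment at which its call begins: read the wrist's pose just before it. get_calibration takes no time and is no camera call; for the wrist camera it gives the pose at the moment of the call.
A pose or a line that the arm cannot do raises MotionError and nothing moves.
- hand_in(): hands the job in, once; it reports no verdict.
The state is a dict: "time": time; "qpos": joint angles; "dq": joint speeds; "joint_efforts": joint torques, N m; "ee_pos": TCP position; "ee_rot": TCP orientation; "ft_force": force on the tool from outside, world axes, zero at the start; "torque": the same for the moment, N m; "gripper_width": finger opening in m.
Only numpy, scipy, OpenCV 4.12 (cv2) and the standard library are available. Lean on these libraries where they do the work, as an engineer would, in place of code of your own. Each camera call takes 0.05 s, during which the arm holds its last target.

### The job

The tool cupboard by the milling machine is ajar but held by its spring safety catch: reach through the gap over the door, press the catch's tongue down and, keeping it down, pull the door off the catch, then swing the door wide open, to about a right angle. Take the squat screw-lid tub of cutters from the bench and stand it upright on the cupboard's inner floor, wholly inside, and leave the door open. Leave the other things on the bench where they are and do not tip the tub over.

Things in the scene. Friction and masses are not known exactly. Their poses are not given: they have to be found in the camera images.
- cupboard: Fixed birch-plywood cupboard, 190 deep (its x), 260 wide (its y), 310 mm high, panels 16. Origin: centre of its underside, on the table. The open front faces its -x, roughly to the robot; the front edges lie at its x = -95 mm. Inside 228 wide, under a roof whose underside is 294 mm up: the tub must come in with the tool tilted. Stock fixed at the back of the inner floor begins at its x = +35 mm.
- cupboard_floor (a point): Point on top of the cupboard's inner floor (16 mm above the table), 45 mm behind the front edges and 20 mm from the middle away from the door's hinge: a good place for the tub. Axes as the cupboard's.
- roof_edge (a point): Point on the upper front edge of the cupboard's roof, opposite the catch (its y = -85 mm), 310 mm above the table. A fixed black case, 35 mm high, lies on the roof from 102 mm behind this edge. Axes as the cupboard's.
- door (a joint): Door angle (rad): 0 shut, grows as it opens towards the robot, to 1.9. Plywood panel 16 thick, 258 wide, from 20 to 305 mm above the table, 0.8 kg, in front of the carcass, hinged on the cupboard's +y side (left from the robot). Light friction (0.08 N m): stays where left. Starts ajar at 0.17 to 0.205; the catch stops it at about 0.213. Gap then at the catch: about 38 to 47 mm, open to the top.
- door_hinge (a point): Point on the door's upright hinge axis, 310 mm above the table, on the cupboard's front edges at its y = +130 mm. Its axes turn with the door: -y runs along the door to the free edge, -x points out of the outer face. The inner face lies 2 mm, the outer face 18 mm on the -x side of the axis.
- door_handle (a point): Middle of the grip of the door's steel bar handle: upright bar, 100 mm long, 35 mm in front of the outer face, 230 mm from the hinge axis, 170 mm above the table. It cannot free the catch.
- catch (a joint): Angle (rad) of the catch's tongue: 0 up (holding), grows when pressed down, to 0.5; a spring lifts it (1 to 7 N at the pad). White plastic, 18 wide, 69 long, pivoted on the door's inner face 215 mm from the door's hinge, 274 mm up, reaching level into the cupboard; its end hook holds behind a keeper under the roof. Clear when over 0.16; keep it so until the door is past 0.30.
- catch_pad (a point): Middle of the top of the ribbed thumb pad on the tongue, seen from above in the gap: pad 24 mm across the gap, 28 mm along the door; its middle is 24 mm behind the door's inner face, 280 mm above the table, 25 mm below the door's top edge. A lip 5 mm high stands along its door side. It travels with the door; its middle sinks by up to 11 mm.
- tub: The tub of cutters: squat round grey plastic tub with a ribbed black screw lid and a paper band, diameter 56, height 76 mm, about 0.22 kg, standing on the table. Origin: centre of its underside; its z is its axis.
- oil: Bystander: white oil bottle with a narrow neck, diameter 42, height 105 mm. Origin: centre of its underside.
- motor: Bystander: square stepper motor, 56 x 56 x 50 mm with a 20 mm shaft stub upwards, 0.6 kg. Origin: centre of its underside.
- offcut: Bystander: pine offcut 130 x 45 x 32 mm lying on the table. Origin: centre of its underside.
- screwdriver: Bystander: black-handled screwdriver, 170 mm, lying along its x. Origin: at its middle, on the table.
- spanner: Bystander: flat steel spanner, 150 mm, 8 thick, lying along its x; low enough for the door to pass over. Origin: at its middle, on the table.
- tray: Bystander: steel tray of screws 100 x 75 x 25 mm. Origin: centre of its underside.

How it is judged:
On the way, in this order (a step that is already met when the one before it is completed fails the run):
1. the catch is held down while the door still stands on it (value of joint catch above 0.16 rad and value of joint door below 0.26 rad), for 0.1 s.
2. the door is pulled past the catch (value of joint door above 0.4 rad), for 0.1 s.
3. the door is wide open (value of joint door above 1.3 rad), for 0.2 s.
At the end, for the whole second after the job is handed in: The door stands open by more than 1.2 rad and is still; the tub stands upright (within 0.1 rad), at rest, on the cupboard's inner floor, wholly behind the front edges (its axis at least 28 mm behind them) (value of joint door above 1.2 rad and x of tub in the frame of cupboard between -0.067 and 0.09 m and y of tub in the frame of cupboard between -0.114 and 0.114 m and z of tub in the frame of cupboard between 0.01 and 0.024 m and angle between tub's own z axis and vertical below 0.1 rad and linear speed of tub below 0.02 m/s and velocity of joint door between -0.1 and 0.1 rad/s); the robot touches nothing.
It fails at once if the tub is tipped over (angle between tub's own z axis and vertical above 0.8 rad).
It fails at once if another thing on the bench is moved more than 40 mm (distance of any of oil, motor, offcut, screwdriver, spanner, tray from where it was at the start of the episode above 0.04 m).
It also fails if it takes over 58 s, if anything falls off the work surface, if the arm or the gripper's body presses on something with over 40 N, if the wrist force passes 120 N, or if a joint passes its speed limit or range.

## Working session

There is one attempt and no reset: what is moved stays moved. The work goes in short steps, each a Python script; the robot and the scene stay as the last script left them, time stands still between calls to the robot, and variables do not carry over. Pictures are saved under pics/ and viewed, and the job is handed in when it is done.

```bash
ls; mkdir -p pics
python3 - <<'E'
from station import *
import cv2
for n in ["side","top","wrist"]:
    im=snapshot(n); cv2.imwrite(f"pics/{n}0.png",im)
    print(n,get_calibration(n))
print(observe())
E
```

```text
pics
side {'fx': 477.0767432753029, 'fy': 477.0767432753029, 'cx': 278.81164301865266, 'cy': 211.99013581194586, 'k1': -0.03167977808202495, 'rvec': array([ 2.36403654, -0.42618067,  0.19426368]), 'tvec': array([-0.57246116,  0.23414406,  1.20240301])}
top {'fx': 545.2678022835339, 'fy': 545.2678022835339, 'cx': 278.6125547882693, 'cy': 212.4395708334081, 'k1': -0.08212348299364884, 'rvec': array([ 2.12422621, -2.18856686,  0.13653301]), 'tvec': array([2.50256938e-04, 6.21013006e-01, 1.35881986e+00])}
wrist {'fx': 320.23751265507235, 'fy': 320.23751265507235, 'cx': 279.78326846591057, 'cy': 211.71682282078208, 'k1': 0.0189814067194339, 'rvec': array([-2.34832457, -1.73147589, -0.22961052]), 'tvec': array([-0.62404019, -0.03457125,  0.37843041])}
{'time': 0.15, 'qpos': array([-1.31248244,  0.41786162, -0.01030186,  1.61399281,  0.00469359,
        1.11071378, -0.05298477]), 'dq': array([-0.00048463, -0.00277458, -0.00077939, -0.000735  , -0.00032422,
       -0.00208381,  0.00157254]), 'joint_efforts': array([ 1.40897391e-04, -8.64745975e+01,  6.78346027e-01, -4.35045934e+01,
        1.90350821e-02,  5.89269403e-03,  4.42702651e-05]), 'ee_pos': array([0.18451926, 0.59687661, 0.23080665]), 'ee_rot': array([-1.55890945,  0.23538424, -0.23527529]), 'ft_force': array([ 0.32588325,  0.43581119, -0.36581898]), 'torque': array([-0.02870652,  0.08150143,  0.08366775]), 'gripper_width': 0.08538728666892406}
```

View pics/side0.png

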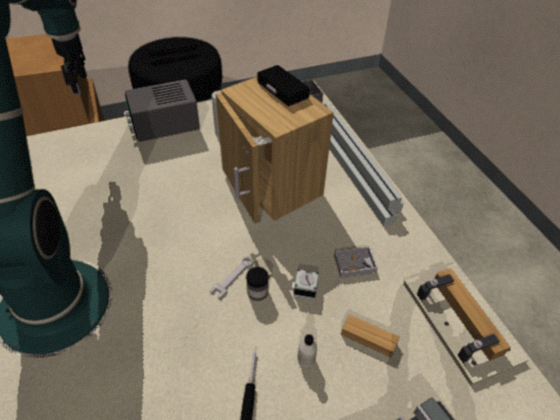

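View pics/top0.png

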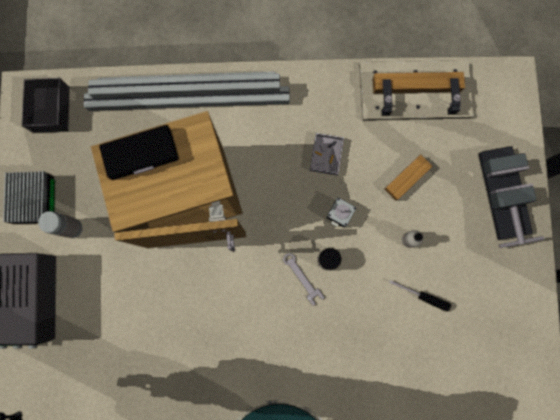

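View pics/wrist0.png

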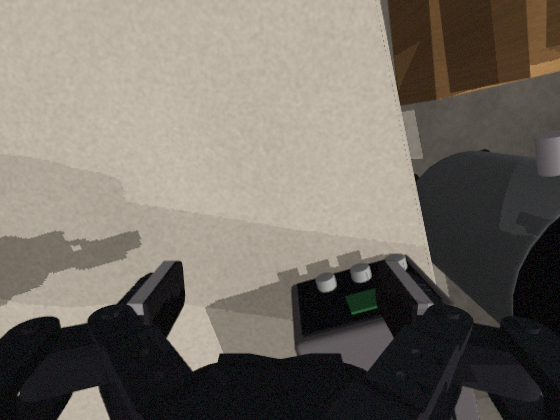

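The top view shows the cupboard at about (165,180), with the white pad at (217,211), the handle at (231,241) and the tub at (330,259). I'll zoom in on it.

```bash
cat > h.py <<'E'
import numpy as np, cv2
def K(c): return np.array([[c['fx'],0,c['cx']],[0,c['fy'],c['cy']],[0,0,1]]),np.array([c['k1'],0,0,0,0.])
def proj(c,P):
    k,d=K(c); return cv2.projectPoints(np.atleast_2d(np.array(P,float)),c['rvec'],c['tvec'],k,d)[0][:,0]
def ray(c,uv):
    k,d=K(c); x=cv2.undistortPoints(np.array([[uv]],float),k,d)[0,0]
    R=cv2.Rodrigues(c['rvec'])[0]; o=-R.T@c['tvec']; v=R.T@np.array([x[0],x[1],1]); return o,v/np.linalg.norm(v)
def onz(c,uv,z):
    o,v=ray(c,uv); return o+v*(z-o[2])/v[2]
E
python3 - <<'E'
import cv2
a=cv2.imread('pics/top0.png')[100:280,80:360]
cv2.imwrite('pics/topz.png',cv2.resize(a,None,fx=2.85,fy=2.85,interpolation=cv2.INTER_CUBIC))
a=cv2.imread('pics/side0.png')[60:300,190:400]
cv2.imwrite('pics/sidez.png',cv2.resize(a,None,fx=2.5,fy=2.5,interpolation=cv2.INTER_CUBIC))
E
```

```text
(no output)
```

View pics/topz.png

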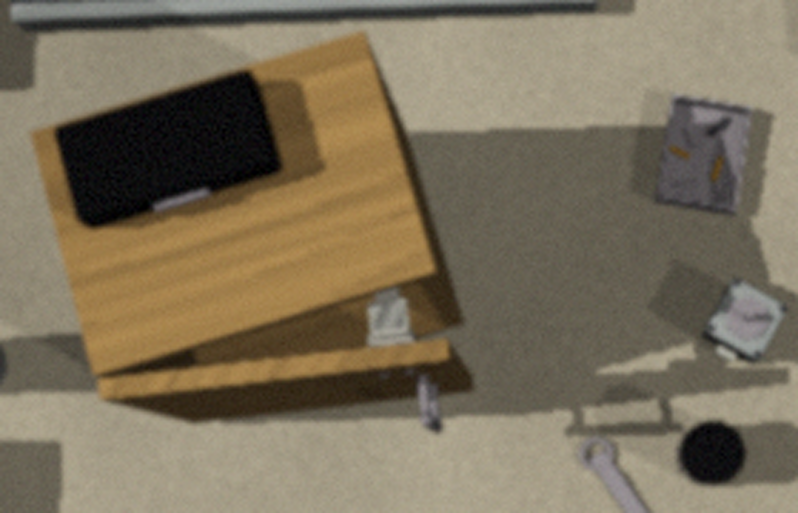

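View pics/sidez.png

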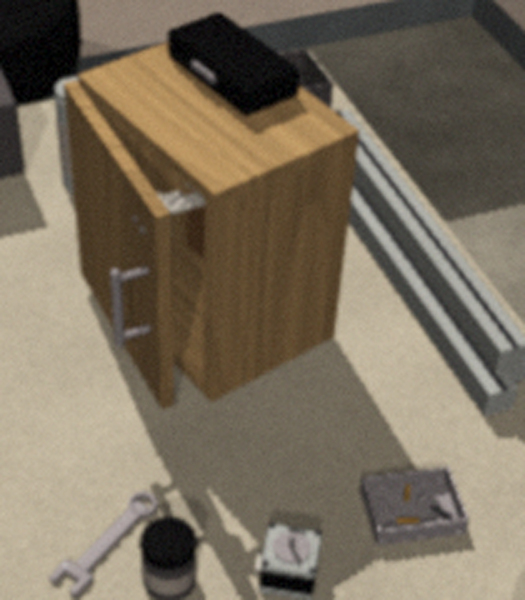

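Run:
```python
from station import *
from h import *
c=get_calibration('top'); s=get_calibration('side')
o=lambda p:(80+p[0]/2.85-.3,100+p[1]/2.85-.3)
BR,FR,FL,BL=[onz(c,o(p),.31)[:2] for p in [(366,34),(437,274),(94,376),(32,131)]]
print('corners',BR,FR,FL,BL)
print('width',np.linalg.norm(FR-FL),np.linalg.norm(BR-BL),'depth',np.linalg.norm(FR-BR),np.linalg.norm(FL-BL))
# rigid fit
M=np.array([[.095,-.13],[-.095,-.13],[-.095,.13],[.095,.13]]); W=np.array([BR,FR,FL,BL])
mc=W.mean(0); H=M.T@(W-mc); yaw=np.arctan2(H[0,1]-H[1,0],H[0,0]+H[1,1])
R=np.array([[np.cos(yaw),-np.sin(yaw)],[np.sin(yaw),np.cos(yaw)]])
print('ctr',mc,'yaw',yaw,'res mm',((W-mc)-M@R.T)*1000)
# side
os=lambda p:(190+p[0]/2.5-.3,60+p[1]/2.5-.3)
for p in [(357,132),(216,194),(66,88)]:
    print('side corner',onz(s,os(p),.31))
hinge=mc+R@[-.095,.13]
fi=onz(c,o((447,339)),.305)[:2]; fo=onz(c,o((449,362)),.305)[:2]; ho=onz(c,o((101,399)),.305)[:2]
print('hinge',hinge,'free in/out',fi,fo,'hinge out',ho)
for f,g in [(fo,ho)]:
    d=f-g; print('door angle', 'len',np.linalg.norm(d)); a=np.arctan2(-d[0],-d[1]) ; print(np.arctan2(d[1],d[0])-(yaw-np.pi/2))
# free-edge from hinge: door frame
for th in [.17,.18,.19,.2,.21]:
    t=yaw-th
    Rd=np.array([[np.cos(t),-np.sin(t)],[np.sin(t),np.cos(t)]])
    pt=np.append(hinge+Rd@[-.018,-.258],.305)
    pi=np.append(hinge+Rd@[-.002,-.258],.305)
    pad=np.append(hinge+Rd@[.022,-.215],.28)
    print(th,pt,proj(c,[pt,pi,pad]).round(1).tolist(),'side',proj(s,[pt,pi,pad]).round(1).tolist(),pad)
print('meas top', o((449,362)),o((447,339)),'pad',o((390,321)))
print('meas side', os((160,217)),os((174,212)))
im=snapshot('top'); hsv=cv2.cvtColor(im,cv2.COLOR_BGR2HSV)
m=(im.max(2)<45).astype(np.uint8)
n,l,st,ce=cv2.connectedComponentsWithStats(m)
for i in range(1,n):
    if st[i,4]>100: print(st[i],ce[i],onz(c,ce[i],.076))
print('tub side',onz(s,os((169,537)),.076))
```

```text
corners [0.80647948 0.12549398] [0.62395971 0.07578484] [0.55670871 0.32705455] [0.74105239 0.37598819]
width 0.2601137520295503 0.2588977637404306 depth 0.1891678226862666 0.19072779760116823
ctr [0.68205007 0.22608039] yaw 0.25995728864714396 res mm [[-0.79378932  0.62698204]
 [ 0.30262136 -0.24469197]
 [-0.11816493 -0.23923073]
 [ 0.60933289 -0.14305934]]
side corner [0.80604474 0.12491963 0.31      ]
side corner [0.62816416 0.07628277 0.31      ]
side corner [0.53859871 0.30540035 0.31      ]
hinge [0.55682688 0.32729378] free in/out [0.57675801 0.0698339 ] [0.55992869 0.06872335] hinge out [0.54023548 0.32329747]
door angle len 0.2553347000539584
-0.18275354514504105
0.17 [0.56207735 0.06871994 0.305     ] [[237.2, 225.7], [236.4, 218.1], [215.9, 210.7]] side [[251.9, 146.4], [257.8, 144.6], [259.6, 140.1]] [0.59805266 0.11513951 0.28      ]
0.18 [0.55949139 0.06868036 0.305     ] [[237.3, 226.9], [236.5, 219.3], [216.1, 211.6]] side [[250.9, 146.6], [256.9, 144.9], [258.9, 140.4]] [0.5959291  0.11473787 0.28      ]
0.19 [0.55690517 0.06866665 0.305     ] [[237.3, 228.2], [236.6
[... 1051 characters left out ...]
78] [ 0.7185422  -0.73049723  0.076     ]
[ 43 174  11  38 221] [ 47.41176471 191.65158371] [0.68708339 0.56918318 0.076     ]
[516 202  16  33 259] [523.97683398 217.73359073] [ 0.58395586 -0.63942902  0.076     ]
[319 249  22  20 360] [329.68611111 258.65      ] [ 0.49720638 -0.14096145  0.076     ]
[  32  254   24   92 1645] [ 45.02613982 299.18054711] [0.41577016 0.56994759 0.076     ]
[419 292  32  19 258] [434.89922481 300.96511628] [ 0.38456231 -0.39693642  0.076     ]
[253 403  61  15 468] [281.03846154 409.78205128] [ 0.13638715 -0.00976186  0.076     ]
[  0 413  21   7 107] [ 10.52336449 416.46728972] [0.12946743 0.65697609 0.076     ]
tub side [ 0.50007644 -0.14121053  0.076     ]
```

The measurements agree: the cupboard's sizes come out within 1 mm, and its centre is (0.682, 0.226) with yaw 0.26. The door is at about 0.18 and the tub at (0.498, -0.141). Next I'll check reach for the whole plan.

```bash
cat >> h.py <<'E'
from scipy.spatial.transform import Rotation as Ro
C=np.array([.68205,.22608]); YAW=.26
def r2(t): return np.array([[np.cos(t),-np.sin(t)],[np.sin(t),np.cos(t)]])
HG=C+r2(YAW)@[-.095,.13]
def doorpt(th,behind,rad,z): return np.append(HG+r2(YAW-th)@[behind-.002,-rad],z)
def rot(yv,zv): 
    y=np.array(yv,float);z=np.array(zv,float); return Ro.from_matrix(np.column_stack([np.cross(y,z),y,z])).as_rotvec()
def ordoor(th,s): 
    d=r2(YAW-th)@[0,-1]; return rot([0,0,-1],[s*d[0],s*d[1],0])
def ortilt(head,tilt,s):
    h=np.array([np.cos(head),np.sin(head),0]); y=h*np.cos(tilt)+np.array([0,0,-np.sin(tilt)])
    return rot(y,s*np.array([-h[1],h[0],0]))
def cup(x,y,z): return np.append(C+r2(YAW)@[x,y],z)
E
python3 - <<'E'
from station import *
from h import *
f=lambda q: None if q is None else np.round(q,2).tolist()
for s in (1,-1):
    print('s',s)
    for th in (.18,.5,.8,1.1,1.4,1.6):
        print(th,f(solve_ik(doorpt(th,.013,.218,.2745),ordoor(th,s))),f(solve_ik(doorpt(th,.013,.218,.2745),ordoor(th*.5,s))))
    for tilt in (.6,.8):
        y=np.array([np.cos(-.276),np.sin(-.276)])
        for h in(-.5,-.276,0.,.26): print('tub',tilt,h,f(solve_ik([.4985,-.141,.045],ortilt(h,tilt,s))))
        print('place',f(solve_ik(cup(-.05,-.02,.06),ortilt(YAW,tilt,s))), f(solve_ik(cup(-.2,-.02,.12),ortilt(YAW,tilt,s))))
E
```

```text
s 1
0.18 [-0.79, 0.4, 0.73, 1.66, -0.28, 1.19, -1.49] [-0.78, 0.39, 0.71, 1.66, -0.27, 1.19, -1.4]
0.5 [-0.89, 0.25, 0.73, 1.82, -0.18, 1.14, -1.91] [-0.9, 0.25, 0.74, 1.82, -0.18, 1.14, -1.66]
0.8 [-1.33, 0.16, 1.09, 1.95, -0.16, 1.12, -2.29] [-0.97, 0.11, 0.67, 1.94, -0.08, 1.12, -1.98]
1.1 None [-1.1, 0.02, 0.63, 2.02, -0.01, 1.11, -2.32]
1.4 None [-0.98, 0.0, 0.35, 2.03, -0.0, 1.11, -2.64]
1.6 [-0.66, 0.03, -0.06, 2.0, 0.0, 1.11, 2.64] [-1.77, 0.02, 1.07, 2.02, -0.02, 1.11, -2.8]
tub 0.6 -0.5 [-0.31, 0.69, 0.28, 2.56, 2.7, 0.96, -1.81]
tub 0.6 -0.276 None
tub 0.6 0.0 [-0.26, 0.88, 0.73, 2.56, 3.65, 1.32, -2.06]
tub 0.6 0.26 [1.58, 1.09, -1.09, 2.42, 3.17, 0.38, -0.3]
place [0.52, 1.05, -1.09, 2.23, 2.61, 0.99, -0.47] None
tub 0.8 -0.5 [-0.02, 0.5, 0.06, 2.49, 2.6, 0.63, -1.49]
tub 0.8 -0.276 [0.13, 0.49, 0.05, 2.51, 3.05, 0.63, -1.58]
tub 0.8 0.0 [1.33, 0.85, -1.08, 2.45, 2.65, 0.57, -0.35]
tub 0.8 0.26 [1.45, 0.87, -1.08, 2.38, 2.72, 0.27, -0.11]
place [0.49, 0.92, -1.09, 2.15, 2.23, 0.78, -0.27] [-0.79, 0.27, 0.39, 2.51, 3.05, 0.38, -1.66]
s -1
0.18 [-0.51, 0.34, 0.35, 1.65, -0
[... 382 characters left out ...]
.2] [-0.87, 0.01, 0.25, 2.03, -0.0, 1.11, 0.5]
1.6 [-1.06, 0.02, 0.34, 2.01, -0.01, 1.11, -0.48] [-0.93, 0.03, 0.21, 2.01, -0.01, 1.11, 0.31]
tub 0.6 -0.5 [-0.23, 0.67, 0.2, 2.56, 2.68, 0.98, 1.39]
tub 0.6 -0.276 None
tub 0.6 0.0 [1.44, 1.1, -1.09, 2.51, 2.98, 0.79, 2.78]
tub 0.6 0.26 [1.43, 0.92, -0.92, 2.42, 3.59, 0.45, 2.31]
place [0.39, 0.9, -0.91, 2.24, 2.66, 0.9, 2.45] None
tub 0.8 -0.5 [-0.09, 0.5, 0.13, 2.5, 2.64, 0.61, 1.59]
tub 0.8 -0.276 [1.0, 0.7, -0.91, 2.49, 2.55, 0.78, 2.38]
tub 0.8 0.0 [1.33, 0.85, -1.08, 2.45, 2.65, 0.57, 2.79]
tub 0.8 0.26 [1.31, 0.74, -0.91, 2.38, 3.32, 0.26, 2.35]
place [0.09, 0.63, -0.55, 2.16, 2.46, 0.49, 2.34] [0.39, 0.38, -0.9, 2.48, 2.37, 0.52, 2.33]
```

Run:
```python
from station import *
from h import *
p=observe()['ee_pos']
grasp()
line_to([p[0],p[1],.42],speed=.2)
th=.18
move_pose(doorpt(th,.022,.219,.40),ordoor(th,-1))
o=observe(); print(o['time'],o['ee_pos'],o['ft_force'],o['gripper_width'])
for n in('top','wrist','side'): cv2.imwrite(f'pics/{n}1.png',snapshot(n))
```

```text
4.3333 [0.59412928 0.11157836 0.39989539] [-0.47934623  0.74270007 -0.22067992] -9.600182823253505e-05
```

View pics/wrist1.png

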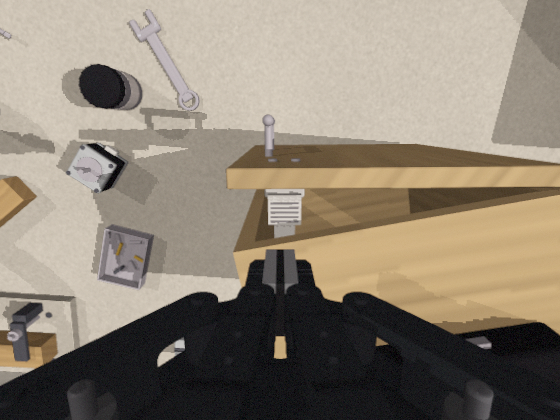

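View pics/side1.png

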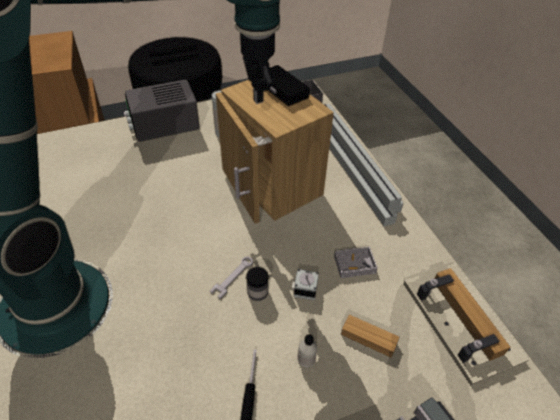

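The wrist view shows the pad at about (285,208) with its lip at (285,192), and the roof edge runs from (236,250) up to (560,193). I'll check the pad position from this view.

Run:
```python
from station import *
from h import *
c=get_calibration('wrist'); 
a=cv2.imread('pics/wrist1.png')[130:280,210:340]
cv2.imwrite('pics/wz.png',cv2.resize(a,None,fx=4,fy=4,interpolation=cv2.INTER_CUBIC))
ti=r2(YAW-.18)
for n,uv,z in [('pad',(285,208),.28),('freecorner_out',(229,168),.305),('freecorner_in',(228,188),.305),('roofcorner',(236,249),.31)]:
    P=onz(c,uv,z); print(n,P, 'door frame',ti.T@(P[:2]-HG),'cup',r2(YAW).T@(P[:2]-C))
for th in(.17,.18,.19,.2): print(th,proj(c,[doorpt(th,.024,.215,.28),doorpt(th,0,.258,.305),cup(-.095,-.13,.31)]).round(0).tolist())
```

```text
pad [0.59606621 0.11521655 0.28      ] door frame [ 0.02217059 -0.21452938] cup [-0.11159471 -0.08503257]
freecorner_out [0.5624977 0.0704038 0.305    ] door frame [-0.01487175 -0.25651618] cup [-0.15555546 -0.11970934]
freecorner_in [0.57758826 0.07022783 0.305     ] door frame [ 1.56477300e-04 -2.57897552e-01] cup [-0.14101734 -0.12375889]
roofcorner [0.62414305 0.07898233 0.31      ] door frame [ 0.04726199 -0.25289146] cup [-0.09377664 -0.12726696]
0.17 [[285.0, 210.0], [228.0, 189.0], [232.0, 248.0]]
0.18 [[284.0, 208.0], [228.0, 185.0], [232.0, 248.0]]
0.19 [[284.0, 205.0], [228.0, 182.0], [232.0, 248.0]]
0.2 [[284.0, 203.0], [228.0, 178.0], [232.0, 248.0]]
```

View pics/wz.png

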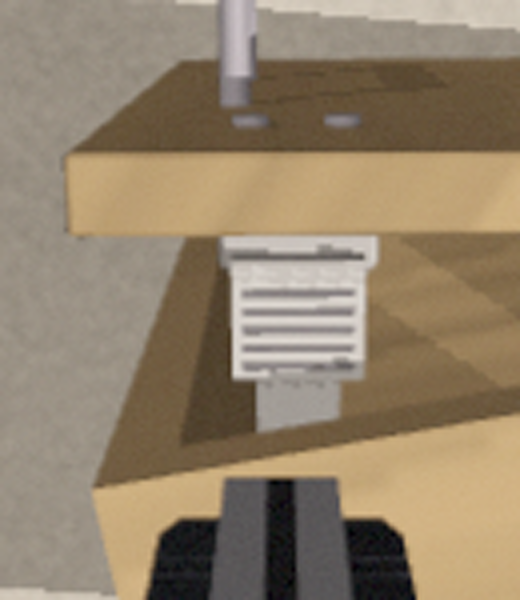

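Run:
```python
from station import *
from h import *
def st(s): o=observe(); print(s,round(o['time'],2),o['ee_pos'].round(4),o['ft_force'].round(2))
st('a')
line_to(doorpt(.178,.020,.219,.32),speed=.1); st('b')
line_to(doorpt(.178,.020,.219,.289),speed=.05); st('c')
for th,b in [(.178,.012),(.195,.011),(.208,.011)]:
    line_to(doorpt(th,b,.219,.289),speed=.03); st(th)
for n in('top','wrist'): cv2.imwrite(f'pics/{n}2.png',snapshot(n))
c=get_calibration('wrist')
for th in(.17,.18,.19,.2,.21): print(th,proj(c,[doorpt(th,0,.258,.305),doorpt(th,.016,.258,.305)]).round(0).tolist())
a=cv2.imread('pics/wrist2.png')
```

```text
a 4.48 [0.5942 0.1112 0.4   ] [ 0.38 -0.    0.57]
b 5.43 [0.593  0.1105 0.3206] [-0.15 -0.88  0.75]
c 6.2 [0.5928 0.1105 0.2892] [-0.33  0.32 -0.52]
0.178 6.62 [0.5846 0.1099 0.2892] [ 0.32 -0.5   0.2 ]
0.195 6.92 [0.5804 0.1094 0.2891] [ 5.95  1.68 -2.87]
0.208 7.17 [0.5796 0.1094 0.2893] [ 27.23   2.71 -15.15]
0.17 [[191.0, 272.0], [194.0, 305.0]]
0.18 [[190.0, 266.0], [193.0, 300.0]]
0.19 [[190.0, 261.0], [192.0, 294.0]]
0.2 [[190.0, 255.0], [192.0, 289.0]]
0.21 [[189.0, 249.0], [191.0, 284.0]]
```

View pics/wrist2.png

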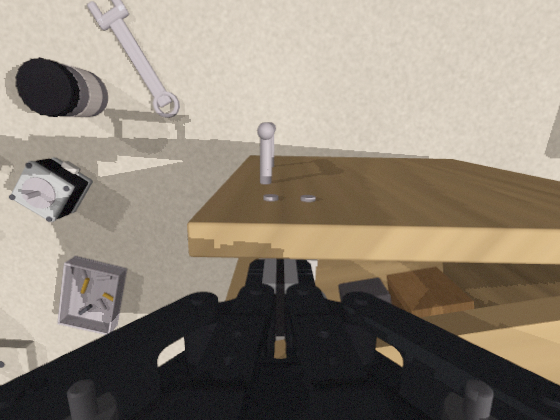

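Run:
```python
from station import *
from h import *
def st(s): o=observe(); print(s,round(o['time'],2),o['ee_pos'].round(4),o['ft_force'].round(2)); return o
o=st('0')
for th in(.2,.213): print(th,(r2(YAW-th).T@(o['ee_pos'][:2]-HG))*1000+[2,0])
line_to(doorpt(.208,.026,.219,.289),speed=.05); st('b')
cv2.imwrite('pics/wrist3.png',snapshot('wrist'))
c=get_calibration('wrist')
for th in(.17,.18,.19,.2,.21): print(th,proj(c,[doorpt(th,0,.258,.305),doorpt(th,.016,.258,.305)]).round(0).tolist())
```

```text
0 7.28 [0.5796 0.1094 0.2893] [ 27.96   2.94 -14.13]
0.2 [  11.69788181 -218.91084276]
0.213 [  14.54282315 -218.76627614]
b 7.72 [0.5921 0.1097 0.2888] [-0.07 -0.69 -0.92]
0.17 [[190.0, 245.0], [193.0, 280.0]]
0.18 [[189.0, 239.0], [192.0, 274.0]]
0.19 [[189.0, 233.0], [191.0, 269.0]]
0.2 [[189.0, 227.0], [191.0, 263.0]]
0.21 [[188.0, 222.0], [190.0, 258.0]]
```

View pics/wrist3.png

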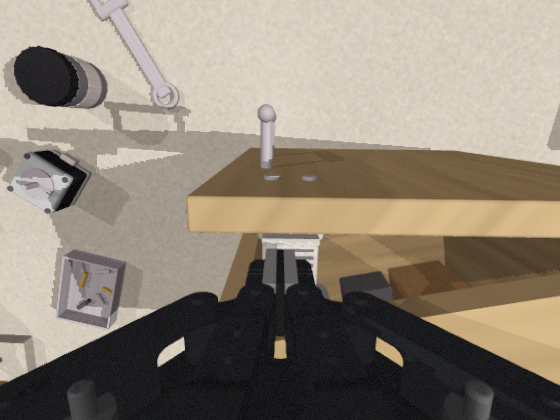

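Run:
```python
from station import *
from h import *
def st(s): o=observe(); print(s,round(o['time'],2),o['ee_pos'].round(4),o['ft_force'].round(2)); return o
line_to(doorpt(.198,.026,.219,.284),speed=.04); st(.284)
for z in np.arange(.282,.271,-.0015):
    line_to(doorpt(.198,.026,.219,z),speed=.03); sleep(.05); o=st(round(z,4))
    if o['ft_force'][2]>14: break
cv2.imwrite('pics/wrist4.png',snapshot('wrist'))
```

```text
0.284 8.06 [0.5942 0.1102 0.2837] [-0.13 -0.6  -0.24]
0.282 8.36 [0.5943 0.1102 0.282 ] [ 0.05  0.38 -0.49]
0.2805 8.66 [0.5943 0.1102 0.2805] [-0.18  0.53 -0.35]
0.279 8.96 [0.5944 0.1102 0.279 ] [0.03 0.08 1.8 ]
0.2775 9.26 [0.5944 0.1101 0.2775] [-0.24  0.09  2.58]
0.276 9.56 [0.5943 0.1102 0.276 ] [-0.68 -0.13  2.54]
0.2745 9.86 [0.5943 0.1102 0.2745] [ 0.57 -0.21  3.22]
0.273 10.16 [0.5944 0.1102 0.273 ] [-0.09 -1.06  3.29]
0.2715 10.46 [0.5944 0.1102 0.2716] [ 0.28 -0.52  3.41]
```

View pics/wrist4.png

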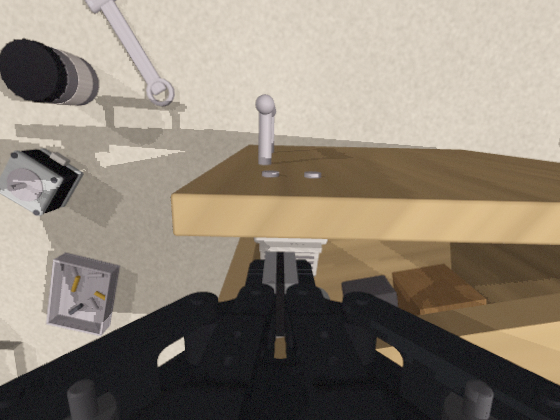

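The pad's spring force came up at z of about 0.28 and rose to 3.4 N after 8 mm of press, so the catch is down. Now I'll pull.

Run:
```python
from station import *
from h import *
def st(s): o=observe(); print(s,round(o['time'],2),o['ee_pos'].round(4),o['ft_force'].round(2)); return o
Z=.2715
sleep(.1)
line_to(doorpt(.198,.019,.219,Z),speed=.04); st('lip')
for th in (.22,.26,.30,.36,.42,.48):
    line_to(doorpt(th,.017,.219,Z),speed=.06,ori=ordoor(th,-1)); o=st(th)
    if np.linalg.norm(o['ft_force'])>30: print('STOP'); break
cv2.imwrite('pics/wrist5.png',snapshot('wrist'));cv2.imwrite('pics/top5.png',snapshot('top'))
```

```text
lip 10.93 [0.5871 0.1096 0.2716] [ 0.24 -2.15  3.38]
0.22 11.2 [0.5805 0.109  0.2716] [-0.14 -1.44  4.32]
0.26 11.5 [0.572  0.1084 0.2716] [ 0.95 -1.89  4.5 ]
0.3 11.8 [0.5632 0.108  0.2716] [ 0.86 -2.16  3.57]
0.36 12.17 [0.5502 0.108  0.2716] [-0.13 -1.5   3.91]
0.42 12.53 [0.537  0.1088 0.2716] [ 0.01 -0.32  4.34]
0.48 12.9 [0.524  0.1104 0.2716] [0.09 0.18 4.7 ]
```

View pics/wrist5.png

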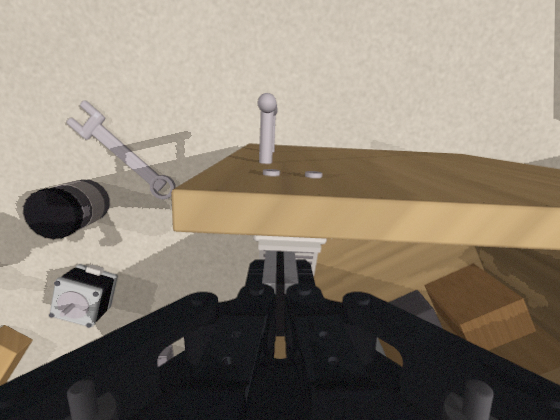

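View pics/top5.png

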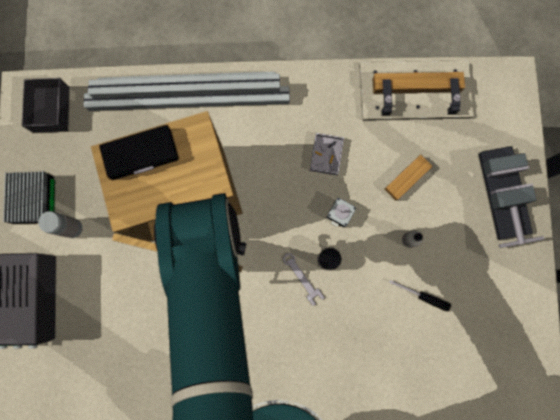

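The door came off the catch and is following the finger. I'll carry it to about 1.55.

Run:
```python
from station import *
from h import *
def st(s): o=observe(); print(s,round(o['time'],2),o['ee_pos'].round(4),o['ft_force'].round(2)); return o
Z=.2715
for th in (.7,.95,1.2,1.4):
    line_to(doorpt(th,.017,.217,Z),speed=.13,ori=ordoor(th,-1)); o=st(th)
    if np.linalg.norm(o['ft_force'])>30: print('STOP'); break
else:
  for th in (1.53,1.63):
    line_to(doorpt(th,.017,.217,Z),speed=.07,ori=ordoor(th,-1)); o=st(th)
cv2.imwrite('pics/wrist6.png',snapshot('wrist'))
```

```text
0.7 13.52 [0.4783 0.1245 0.2717] [ 0.42 -0.17  2.65]
0.95 14.08 [0.4311 0.1502 0.2717] [1.07 0.5  3.65]
1.2 14.65 [0.3913 0.1866 0.2715] [0.49 1.29 3.2 ]
1.4 15.13 [0.3665 0.2223 0.2714] [-0.32 -0.33  3.05]
1.53 15.68 [0.3545 0.248  0.2715] [ 0.59 -0.6   3.16]
1.63 16.14 [0.3475 0.2688 0.2715] [0.29 0.24 3.05]
```

View pics/wrist6.png

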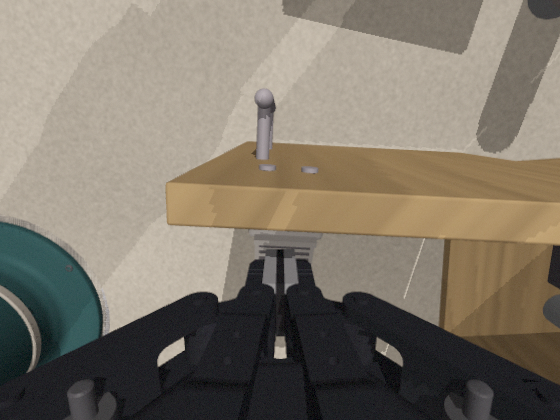

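Run:
```python
from station import *
from h import *
def st(s): o=observe(); print(s,round(o['time'],2),o['ee_pos'].round(4),o['ft_force'].round(2)); return o
o=st(0); p=o['ee_pos']; n=np.append(r2(YAW-1.63)@[1,0],0)
c=get_calibration('wrist'); R=cv2.Rodrigues(c['rvec'])[0]; cam=-R.T@c['tvec']
print('cam in tool', Ro.from_rotvec(o['ee_rot']).inv().apply(cam-p))
line_to(p+[0,0,.014],speed=.05)
line_to(p+[0,0,.016]+.025*n,speed=.06)
p=observe()['ee_pos']; line_to([p[0],p[1],.38],speed=.2); st('up')
ungrasp()
cv2.imwrite('pics/top7.png',snapshot('top'))
f=lambda q: None if q is None else np.round(q,2).tolist()
def gp(P,head,tilt,adv=.019+.004):  # TCP from grasp point
    h=np.array([np.cos(head),np.sin(head),0]); return np.array(P)+adv*(h*np.cos(tilt)-[0,0,np.sin(tilt)])
for s in (1,-1):
  for tilt in (.8,.9,1.0,1.1):
    print(s,tilt)
    for h in (-.6,-.4,-.2): print('  tub',h,f(solve_ik(gp([.4985,-.141,.048],h,tilt),ortilt(h,tilt,s))))
    for x in(-.05,-.15,-.24): print('  place',f(solve_ik(gp(cup(x,-.02,.066),YAW,tilt),ortilt(YAW,tilt,s))))
```

```text
0 16.19 [0.3475 0.2687 0.2715] [1.   0.11 2.33]
cam in tool [-0.06608097 -0.14233365  0.00065548]
up 17.81 [0.3523 0.2442 0.3797] [ 0.   -0.04 -1.02]
1 0.8
  tub -0.6 [0.95, 0.93, -1.09, 2.41, 2.21, 1.19, -0.72]
  tub -0.4 [1.07, 0.92, -1.09, 2.44, 2.37, 1.03, -0.59]
  tub -0.2 [0.36, 0.55, -0.14, 2.47, 3.1, 0.64, -1.46]
  place [0.16, 0.7, -0.64, 2.12, 2.4, 0.52, -0.69]
  place [0.53, 0.87, -1.09, 2.34, 2.34, 0.85, -0.45]
  place [0.53, 0.8, -1.09, 2.54, 2.43, 0.93, -0.64]
1 0.9
  tub -0.6 [-0.1, 0.51, 0.14, 2.4, 2.43, 0.44, -1.42]
  tub -0.4 [0.24, 0.5, -0.12, 2.42, 2.66, 0.48, -1.32]
  tub -0.2 [0.59, 0.53, -0.4, 2.42, 2.84, 0.46, -1.15]
  place [-0.03, 0.62, -0.41, 2.08, 2.25, 0.32, -0.64]
  place [0.04, 0.54, -0.5, 2.31, 2.44, 0.44, -0.86]
  place [0.53, 0.72, -1.08, 2.49, 2.26, 0.77, -0.55]
1 1.0
  tub -0.6 [-0.06, 0.48, 0.14, 2.36, 2.27, 0.29, -1.22]
  tub -0.4 [0.33, 0.48, -0.21, 2.37, 2.43, 0.34, -1.05]
  tub -0.2 [0.76, 0.54, -0.61, 2.36, 2.41, 0.36, -0.68]
  place [0.08, 0.65, -0.55, 2.02, 1.71, 0.33, -0.07]
  place [-0.09, 0.49, -0.34, 2.26, 2.23, 0.26, -0.7]
  place [-0.
[... 895 characters left out ...]
9, 2.08, 2.49, 0.25, 2.19]
  place [-0.07, 0.51, -0.37, 2.31, 2.54, 0.4, 2.14]
  place [0.07, 0.47, -0.55, 2.5, 2.55, 0.54, 2.11]
-1 1.0
  tub -0.6 [-0.08, 0.48, 0.16, 2.36, 2.29, 0.28, 1.9]
  tub -0.4 [0.31, 0.47, -0.19, 2.37, 2.44, 0.33, 2.07]
  tub -0.2 [0.55, 0.49, -0.37, 2.37, 2.68, 0.3, 2.13]
  place None
  place [-0.22, 0.47, -0.19, 2.26, 2.4, 0.21, 2.24]
  place [-0.25, 0.38, -0.19, 2.46, 2.62, 0.31, 1.97]
-1 1.1
  tub -0.6 [0.11, 0.46, -0.01, 2.3, 1.75, 0.23, 2.5]
  tub -0.4 [0.32, 0.46, -0.19, 2.32, 2.02, 0.21, 2.5]
  tub -0.2 [-0.1, 0.48, 0.37, 2.33, 4.07, 0.2, 0.6]
  place [-0.68, 0.62, 0.4, 1.98, -0.99, 0.19, -0.77]
  place None
  place [-0.08, 0.38, -0.36, 2.4, 2.02, 0.21, 2.6]
```

View pics/top7.png

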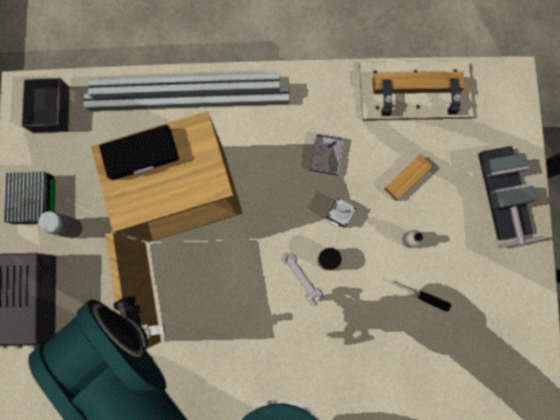

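The top view shows the door standing at roughly 1.6 rad with the bench things unmoved. Next I'll go to the pre-grasp above the tub with the tool tilted, checking the TCP height between steps.

```bash
cat >> h.py <<'E'
def gp(P,head,tilt,adv=.019+.004):
    h=np.array([np.cos(head),np.sin(head),0]); return np.array(P)+adv*(h*np.cos(tilt)-np.array([0,0,np.sin(tilt)]))
E
python3 - <<'E'
from station import *
from h import *
def st(s): o=observe(); print(s,round(o['time'],2),o['ee_pos'].round(3),o['ft_force'].round(1),o['qpos'].round(2)); return o
p=observe()['ee_pos']
line_to([p[0]+.05,0.02,.45],speed=.25); o=st('c')
q=solve_ik(gp([.4985,-.141,.24],-.4,.9),ortilt(-.4,.9,1)); print(q)
q0=o['qpos']
for f in (.33,.66,1):
    move_joints(list(q0+(q-q0)*f)); o=st(f)
    if o['ee_pos'][2]<.17: print('low'); break
E
```

```text
c 19.75 [0.402 0.021 0.45 ] [ 0.1  0.6 -0.6] [-0.92 -0.21  0.65  1.78  0.13  1.53 -0.08]
[-0.84099051 -0.0247416   0.97141325  2.35631849  0.90986727  0.23212212
  0.47350277]
0.33 20.39 [ 0.48  -0.071  0.357] [-0.1  0.1 -0.4] [-0.89 -0.15  0.76  1.97  0.39  1.1   0.1 ]
0.66 20.9 [ 0.517 -0.138  0.289] [ 0.5  0.8 -0. ] [-0.87 -0.09  0.86  2.16  0.64  0.68  0.28]
1 21.42 [ 0.513 -0.147  0.224] [ 0.9  0.2 -0.1] [-0.84 -0.03  0.97  2.35  0.91  0.24  0.47]
```

Run:
```python
from station import *
from h import *
f=lambda q: None if q is None else np.round(q,2).tolist()
cv2.imwrite('pics/wrist8.png',snapshot('wrist')); cv2.imwrite('pics/top8.png',snapshot('top'))
c=get_calibration('wrist'); print(proj(c,[[.4985,-.141,.076],[.4985,-.141,0]]))
for z in(.2,.15,.1,.048):
    print(z,[f(solve_ik(gp([.4985,-.141,z],h,t),ortilt(h,t,1))) for h,t in((-.4,.9),(-.4,1.))])
```

```text
[[278.18375443  67.54089514]
 [278.29967519  18.5449896 ]]
0.2 [[0.31, 0.1, -0.19, 2.36, 1.43, 0.19, -0.07], [-0.39, 0.1, 0.56, 2.32, 0.42, 0.19, 0.93]]
0.15 [[0.3, 0.22, -0.19, 2.4, 2.11, 0.24, -0.75], [0.48, 0.23, -0.37, 2.33, 1.41, 0.22, -0.03]]
0.1 [[0.46, 0.37, -0.37, 2.41, 2.35, 0.4, -0.96], [0.31, 0.34, -0.19, 2.36, 2.08, 0.22, -0.71]]
0.048 [[0.62, 0.56, -0.55, 2.41, 2.42, 0.59, -0.96], [0.47, 0.49, -0.37, 2.37, 2.3, 0.38, -0.9]]
```

View pics/wrist8.png

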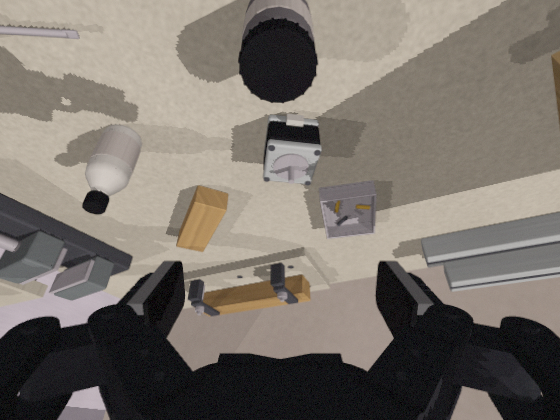

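View pics/top8.png

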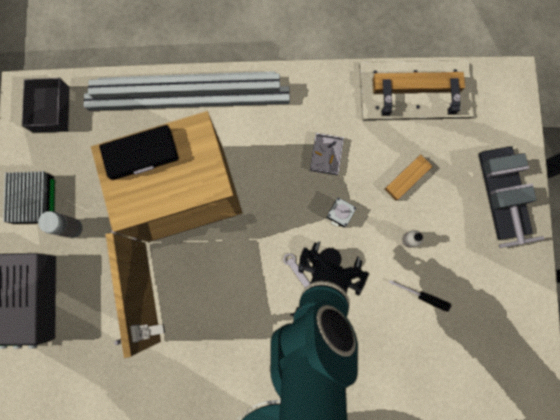

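Run:
```python
from station import *
from h import *
def st(s): o=observe(); print(s,round(o['time'],2),o['ee_pos'].round(3),o['ft_force'].round(1),o['qpos'].round(2)); return o
T=[.4985,-.141]
move_joints(list(solve_ik(gp(T+[.2],-.4,.9),ortilt(-.4,.9,1)))); st(.2)
move_joints(list(solve_ik(gp(T+[.15],-.4,.9),ortilt(-.4,.9,1)))); st(.15)
move_joints(list(solve_ik(gp(T+[.115],-.4,.9),ortilt(-.4,.9,1)))); st(.115)
f=lambda q: None if q is None else np.round(q,2).tolist()
print(f(solve_ik(gp(T+[.048],-.4,.9),ortilt(-.4,.9,1))))
cv2.imwrite('pics/wrist9.png',snapshot('wrist')); cv2.imwrite('pics/side9.png',snapshot('side'))
c=get_calibration('wrist'); print(proj(c,[[.4985,-.141,.076],[.4985,-.141,0]]))
```

```text
0.2 23.18 [ 0.512 -0.147  0.182] [-0.  -0.1  0.1] [ 0.3   0.1  -0.19  2.36  1.43  0.19 -0.07]
0.15 23.92 [ 0.512 -0.146  0.132] [ 0.3 -0.1  0.5] [ 0.27  0.22 -0.16  2.4   2.12  0.24 -0.77]
0.115 24.25 [ 0.511 -0.147  0.097] [-0.1 -0.6 -1. ] [ 0.35  0.31 -0.25  2.41  2.33  0.33 -0.97]
[0.42, 0.52, -0.33, 2.42, 2.53, 0.53, -1.14]
[[280.87911801 211.63986502]
 [280.79760399 113.56158609]]
```

View pics/wrist9.png

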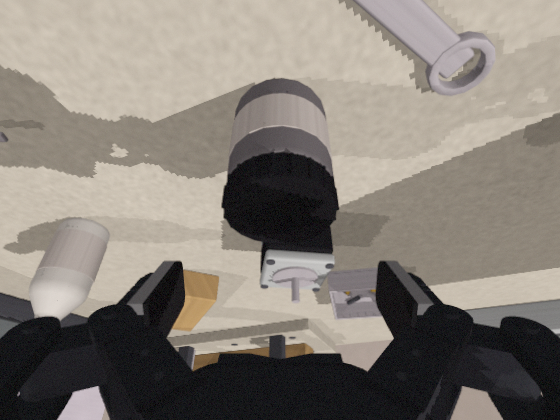

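View pics/side9.png

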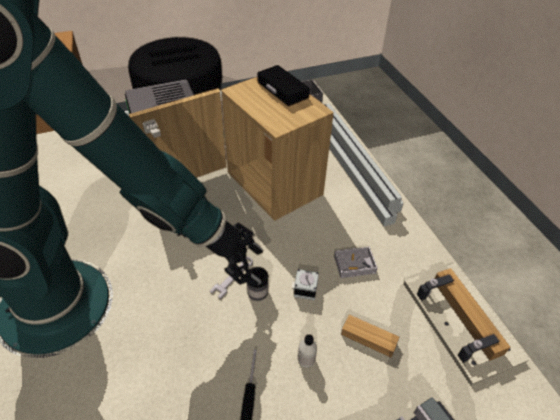

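Run:
```python
from station import *
from h import *
c=get_calibration('wrist'); h=np.array([np.cos(-.4),np.sin(-.4),0])
P=np.array([.4985,-.141,.076]); l=np.array([-h[1],h[0],0])
for d in(-.006,0,.006): print(d,proj(c,[P+h*(d+.028),P+h*(d-.028)*1,P+h*d+l*.028,P+h*d-l*.028,P+h*(d-.028)-[0,0,.076]]).round(0).tolist())
```

```text
-0.006 [[281.0, 236.0], [281.0, 161.0], [341.0, 204.0], [221.0, 204.0], [281.0, 60.0]]
0 [[281.0, 241.0], [281.0, 172.0], [339.0, 212.0], [223.0, 212.0], [281.0, 71.0]]
0.006 [[281.0, 247.0], [281.0, 181.0], [337.0, 219.0], [225.0, 219.0], [281.0, 81.0]]
```

The lid's far rim is at row 240, against 241 predicted, and its sides are at 223 and 338. The tub position is confirmed, so I'll descend and grasp.

Run:
```python
from station import *
from h import *
def st(s): o=observe(); print(s,round(o['time'],2),o['ee_pos'].round(3),o['ft_force'].round(1),o['qpos'].round(2),round(o['gripper_width'],4)); return o
T=[.4993,-.141]
line_to(gp(T+[.048],-.4,.9),speed=.08); st('down')
grasp(); o=st('grasped')
p=o['ee_pos']
line_to(p+[0,0,.07],speed=.12); st('lift')
cv2.imwrite('pics/side10.png',snapshot('side')); cv2.imwrite('pics/wrist10.png',snapshot('wrist'))
f=lambda q: None if q is None else np.round(q,2).tolist()
for x in(-.19,-.15,-.05): print('  place',x,[f(solve_ik(gp(cup(x,-.02,z),YAW,.9),ortilt(YAW,.9,1))) for z in(.078,.118)])
```

```text
down 25.34 [ 0.513 -0.147  0.03 ] [ 0.9  0.5 -0.2] [ 0.43  0.52 -0.34  2.41  2.53  0.53 -1.13] 0.0852
grasped 25.73 [ 0.513 -0.147  0.031] [-8.   2.  14.5] [ 0.43  0.52 -0.34  2.41  2.53  0.53 -1.13] 0.0548
lift 26.48 [ 0.512 -0.146  0.1  ] [ 0.4 -0.2 -2.5] [ 0.34  0.31 -0.24  2.41  2.32  0.32 -0.96] 0.0549
  place -0.19 [[0.04, 0.46, -0.5, 2.39, 2.48, 0.44, -0.94], [0.02, 0.34, -0.48, 2.39, 2.35, 0.32, -0.84]]
  place -0.15 [[0.01, 0.5, -0.46, 2.31, 2.43, 0.39, -0.87], [-0.03, 0.39, -0.42, 2.3, 2.29, 0.29, -0.77]]
  place -0.05 [[-0.09, 0.58, -0.34, 2.08, 2.25, 0.28, -0.67], [-0.14, 0.5, -0.27, 2.07, 2.04, 0.2, -0.49]]
```

View pics/side10.png

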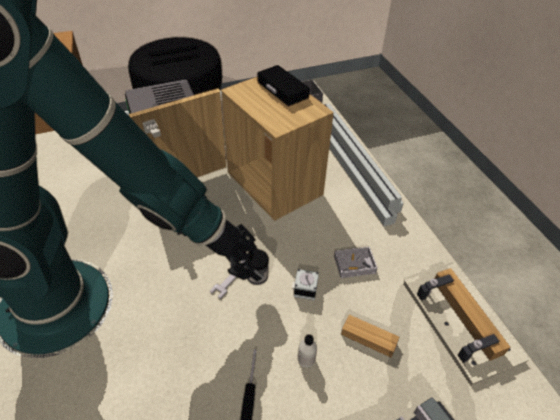

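View pics/wrist10.png

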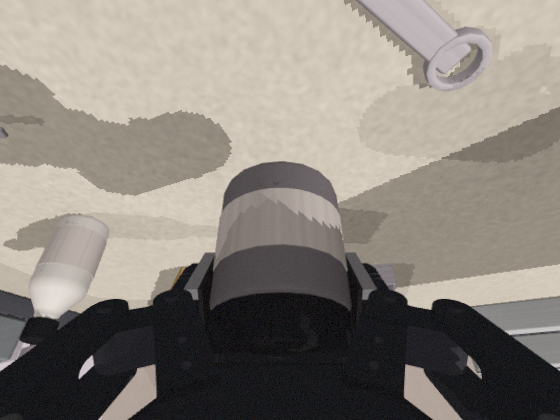

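The tub is held (width 54.9 mm). I'll carry it across and in.

Run:
```python
from station import *
from h import *
def st(s): o=observe(); print(s,round(o['time'],2),o['ee_pos'].round(3),o['ft_force'].round(1),o['qpos'].round(2),round(o['gripper_width'],4)); return o
O=ortilt(YAW,.9,1)
line_to(gp(cup(-.19,-.02,.11),YAW,.9),speed=.16,ori=O); st('pre')
line_to(gp(cup(-.17,-.02,.082),YAW,.9),speed=.12,ori=O); st('pre2')
cv2.imwrite('pics/wrist11.png',snapshot('wrist')); cv2.imwrite('pics/side11.png',snapshot('side'))
```

```text
pre 28.65 [0.517 0.161 0.092] [ 0.4  1.  -1.4] [ 0.02  0.37 -0.48  2.39  2.38  0.35 -0.87] 0.0544
pre2 29.08 [0.536 0.166 0.064] [ 0.2  0.1 -2.9] [ 0.03  0.47 -0.49  2.35  2.44  0.41 -0.89] 0.0548
```

View pics/wrist11.png

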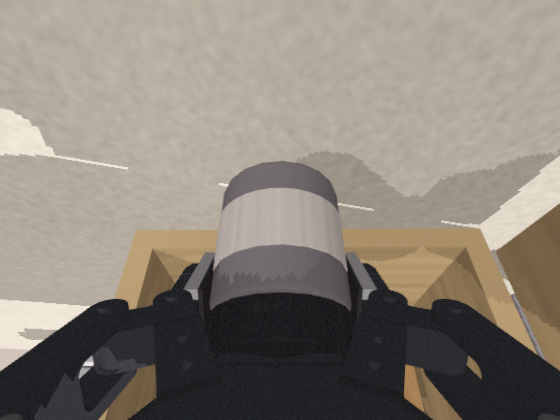

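View pics/side11.png

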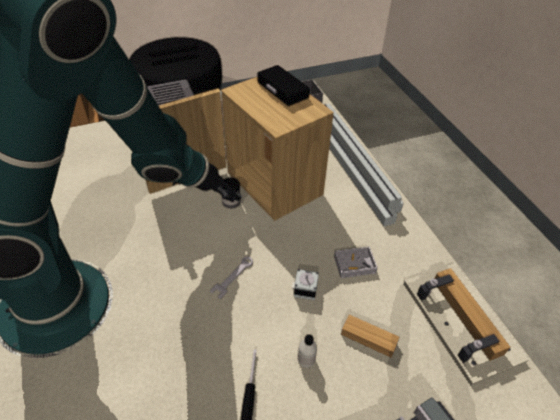

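The tub is lined up with the opening, which spans columns 135 to 490 with the tub at 280. I'll go in and lower it.

Run:
```python
from station import *
from h import *
def st(s): o=observe(); print(s,round(o['time'],2),o['ee_pos'].round(4),o['ft_force'].round(1),round(o['gripper_width'],4)); return o
O=ortilt(YAW,.9,1)
for x in(-.11,-.05):
    line_to(gp(cup(x,-.02,.080),YAW,.9),speed=.08,ori=O); o=st(x)
    if np.linalg.norm(o['ft_force'])>20: raise SystemExit('force')
line_to(gp(cup(-.05,-.02,.070),YAW,.9),speed=.05,ori=O); st('.07')
for z in np.arange(.068,.058,-.0015):
    line_to(gp(cup(-.05,-.02,z),YAW,.9),speed=.03,ori=O); sleep(.05); o=st(z)
    if o['ft_force'][2]>3: break
cv2.imwrite('pics/wrist12.png',snapshot('wrist')); cv2.imwrite('pics/side12.png',snapshot('side'))
```

```text
-0.11 30.08 [0.5942 0.1821 0.0618] [-0.   0.7 -2.5] 0.055
-0.05 30.98 [0.6522 0.1975 0.0618] [ 0.6  1.5 -1.9] 0.0546
.07 31.33 [0.6524 0.1972 0.0513] [-0.1 -0.8 -3.1] 0.0545
0.068 31.63 [0.6527 0.1976 0.05  ] [-0.2  0.1 -1.9] 0.0545
0.0665 31.93 [0.6527 0.1976 0.0484] [-0.1 -0.9 -2.3] 0.0546
0.065 32.23 [0.6527 0.1975 0.0469] [-0.3 -0.1 -2.3] 0.0546
0.0635 32.53 [0.6534 0.1978 0.0467] [-6.4 -2.7 14.6] 0.0546
```

View pics/wrist12.png

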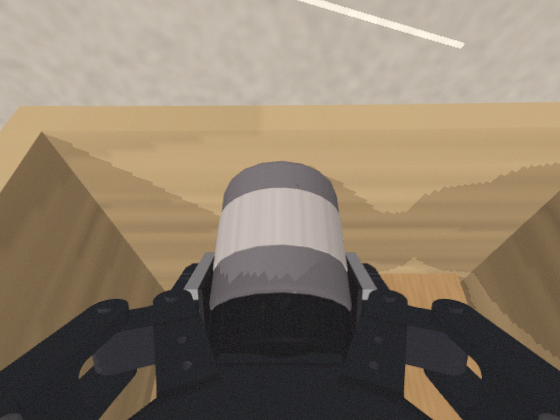

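View pics/side12.png

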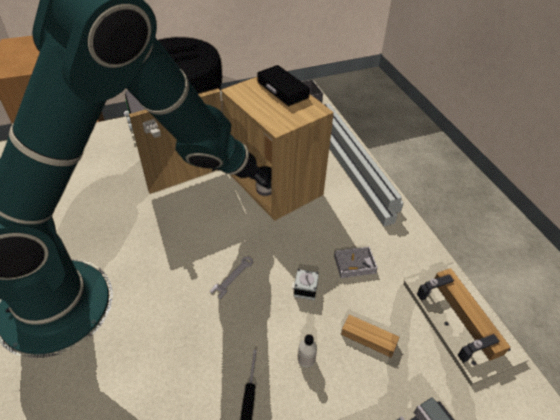

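The wrist view shows the tub standing inside, with its base at row 163 behind the front edge at about row 105, and the floor contact was felt. I'll release and back out along the tool axis.

Run:
```python
from station import *
from h import *
def st(s): o=observe(); print(s,round(o['time'],2),o['ee_pos'].round(4),o['ft_force'].round(1),round(o['gripper_width'],4)); return o
O=ortilt(YAW,.9,1)
line_to(gp(cup(-.05,-.02,.0645),YAW,.9),speed=.03,ori=O)
ungrasp(); st('open')
line_to(gp(cup(-.05,-.02,.0645),YAW,.9,adv=.023-.065),speed=.08,ori=O); st('back')
p=observe()['ee_pos']; d=np.append(r2(YAW)@[1,0],0)
line_to(p-.11*d,speed=.15); st('out')
cv2.imwrite('pics/wrist13.png',snapshot('wrist')); cv2.imwrite('pics/side13.png',snapshot('side'))
c=get_calibration('wrist'); print(proj(c,[cup(-.05,-.02,.016),cup(-.05,-.02,.092),cup(-.078,-.02,.016)]))
```

```text
open 33.3 [0.6527 0.1976 0.0464] [-0.2 -0.6 -0.4] 0.0856
back 34.26 [0.6138 0.1872 0.0972] [ 0.7  0.4 -0.4] 0.0852
out 35.14 [0.5084 0.1591 0.0974] [-0.6  0.2 -0.3] 0.085
[[280.47895003 254.11735518]
 [280.58877508 335.21457216]
 [280.5120693  239.03529625]]
```

View pics/wrist13.png

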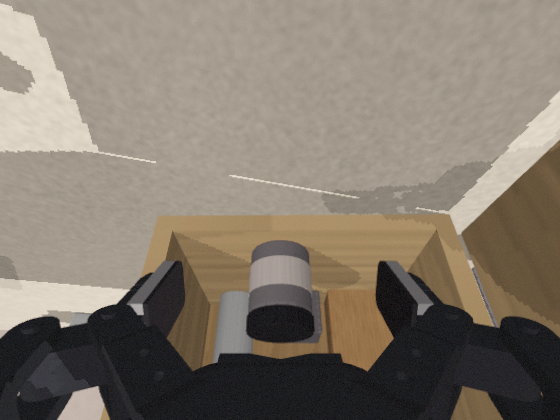

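View pics/side13.png

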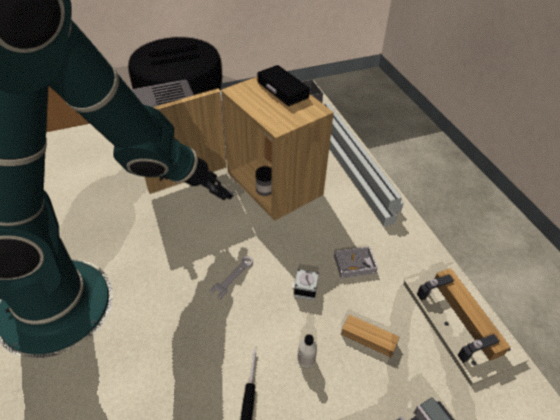

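The tub stands upright inside, with its near base edge at row 242 against 239 predicted. The door is still wide open, and the robot is clear with no contact force.

Run:
```python
from station import *
sleep(.2); o=observe(); print(o['time'],o['ft_force'].round(1)); hand_in()
```

```text
35.4417 [-0.1  0.2 -1.3]
the job is handed in; nothing more can be done
```

The job is done and handed in at 35.4 s. It reports no verdict, so this rests on my own checks.

**What I did:**
- **Catch and door:** I pressed the tongue about 8 mm down with the shut fingers and held it down while pulling the door off the catch. I then swung the door to about 1.6 rad.
- **Tub:** I gripped it with a tilted tool, stood it on the cupboard floor and backed the gripper out.

**Last checks:**
- **Tub position:** in the last wrist and side pictures it stands upright, about 45 mm behind the front edges. Its near base edge was within about 3 px of where I predicted.
- **Door:** it is still wide open in those pictures. Its angle is judged from the pictures and the path I commanded, because no joint reading was available.
- **Bench and robot:** I saw no bench thing moved, though I compared them only by eye. The wrist force was near zero, so the robot was touching nothing.

**What disagreed:** while I was easing the door towards the catch, contact came about 3 mm earlier than expected, with a push of up to 28 N. My camera reading of the door's angle there was about 0.195 rad, against the stated stop of 0.213. Neither caused a problem later.

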